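Snap the knob onto the stylus-case stack

TASK

Stack the two loose stylus cases squarely on the one screwed to the ledge between them: first the plain case, then the case with the ball stud on its lid, letting go of each. Then set the black snap knob over the stud and press it down until it clicks, go on pressing until its rim sits on the lid, and finish with the gripper still pressing the knob firmly down and touching nothing else: do not let go or back off. Leave the mug, the coaster, the brush and the headshell where they are.

Things in the scene. Friction and masses are not known exactly. Their poses are not given: they have to be found in the camera images.
- bottom_case: foot of the column: closed aluminium case, 60 (its x) by 90 (its y) by 32 mm high, with square edges and a thin dark seam round it; origin at the centre of its underside, z up. Screwed to the ledge (z = 0), so it does not move, always between the two loose cases (seen left to right); nothing stands on its flat lid
- plain_case: loose closed aluminium case, 60 (its x) by 90 (its y) by 32 mm high, with square edges and a thin dark seam round it; origin at the centre of its underside, z up. Flat lid, about 0.14 kg. Either way round on the column is right
- stud_case: loose closed aluminium case, 60 (its x) by 90 (its y) by 32 mm high, with square edges and a thin dark seam round it; origin at the centre of its underside, z up. About 0.15 kg. In mid-lid stands a steel ball stud: neck 10 mm across, ball 18 mm across, ball top 23 mm above the lid. Either way round is right
- knob: loose black plastic snap knob, a round cap 38 mm across, 36 mm high, about 0.06 kg, standing on its open rim (mouth down, as it is fitted); origin at the centre of the rim, z up; its yaw does not matter. Inside its 33 mm mouth four sprung steel jaws leave a 13 mm gap, 8 mm above the rim; inner ceiling 28 mm above the rim
- bottom_lid (a point): centre of the bottom case's lid, 32 mm above the ledge
- plain_lid (a point): centre of the plain case's lid, 32 mm above that case's underside
- stud_foot (a point): middle of the stud case's lid, where the stud rises; the knob's rim centre is here when home. The jaws meet the ball with the rim about 14 mm above the lid; the push rises to roughly 7 to 10 N, drops as they pass the ball's middle (rim about 6 mm up), then they draw the knob down until its rim sits on the lid, a rigid stop
- mug: bystander: white ceramic mug, 80 mm across, 92 mm high; origin at the centre of its underside
- coaster: bystander: round glass coaster, 96 mm across, 8 mm thick; origin at the centre of its underside
- brush: bystander: small plastic brush 130 mm long lying flat; origin on its underside
- headshell: bystander: aluminium headshell about 60 mm long, 12 mm high; origin on its underside

How it is judged (in metres and radians):
On the way, in this order (a step that is already met when the one before it is completed fails the run):
1. the plain case stands squarely on the bottom case, let go (horizontal distance between plain_case and bottom_lid below 0.008 m and distance between plain_case and bottom_lid below 0.009 m and angle between the y axis of plain_case and the y axis of bottom_case, either way round below 0.14 rad and angle between plain_case's own z axis and vertical below 0.05 rad and contact force between the fingers and plain_case below 0.1 N), for 0.2 s.
2. the stud case stands squarely on the plain case, let go (horizontal distance between plain_case and bottom_lid below 0.008 m and distance between plain_case and bottom_lid below 0.009 m and angle between the y axis of plain_case and the y axis of bottom_case, either way round below 0.14 rad and angle between each of plain_case, stud_case's own z axis and vertical below 0.05 rad and horizontal distance between stud_case and plain_lid below 0.008 m and distance between stud_case and plain_lid below 0.009 m and angle between the y axis of stud_case and the y axis of plain_case, either way round below 0.14 rad and contact force between the fingers and stud_case below 0.1 N), for 0.2 s.
3. the knob is snapped home on the stud (horizontal distance between plain_case and bottom_lid below 0.008 m and distance between plain_case and bottom_lid below 0.009 m and angle between the y axis of plain_case and the y axis of bottom_case, either way round below 0.14 rad and angle between each of plain_case, stud_case's own z axis and vertical below 0.05 rad and horizontal distance between stud_case and plain_lid below 0.008 m and distance between stud_case and plain_lid below 0.009 m and angle between the y axis of stud_case and the y axis of plain_case, either way round below 0.14 rad and z of knob in the frame of stud_foot below 0.0022 m and horizontal distance between knob and stud_foot below 0.004 m and angle between the z axis of knob and the z axis of stud_case, either way round below 0.08 rad and angle between knob's own z axis and vertical below 0.15 rad), for 0.2 s.
At the end, for the whole second after the job is handed in: Each case centred within 8 mm and turned within 8 degrees on the one below; knob home on the stud (rim within 2 mm of the lid, centred within 4 mm, straight); the fingers touch only the knob and press it, so that over 5 N (about 2 N of it weight) passes from stud case to plain case (all of step 3 and contact force between stud_case and plain_case above 5 N and contact force between the fingers and knob above 1 N and contact force between the fingers and plain_case below 0.1 N and contact force between the fingers and stud_case below 0.1 N and linear speed of knob below 0.02 m/s); the arm keeps its last pose, push and grip.
It fails at once if the mug was moved more than 20 mm (distance of mug from where it was at the start of the episode above 0.02 m).
It fails at once if the coaster was moved more than 20 mm (distance of coaster from where it was at the start of the episode above 0.02 m).
It fails at once if the brush was moved more than 20 mm (distance of brush from where it was at the start of the episode above 0.02 m).
It fails at once if the headshell was moved more than 20 mm (distance of headshell from where it was at the start of the episode above 0.02 m).
It also fails if it takes over 61 s, if anything falls off the work surface, if the arm or the gripper's body presses on something with over 40 N, if the wrist force passes 120 N, or if a joint passes its speed limit or range.

ROBOT

A 6-joint arm with a two-finger parallel gripper is mounted at the origin on the work surface. World frame = base frame: x ahead of the robot, y to its left, z up, the work surface at z = 0. Lengths are in mm, angles in rad, forces in N, time in s.
With the tool pointing down it reaches from about 225 to 875 mm from the base axis. Payload 3.4 kg.
Tool frame: the origin (TCP) lies at the very end of the fingers, on their centre line; the grasp point (between the pads) lies 19 mm behind it; x points along the fingers, z is the direction in which the jaws open and shut, and the axes are right-handed (so a half turn about x gives the same grasp; the last joint's range is limited). The gripper opens to 85 mm and grips with 20 to 120 N. Pads are 22 mm wide; open, the fingers measure 114 mm over their backs; the gripper's body (76 mm by 85 mm) begins 54 mm behind the grasp point. The pads swing forward as they close: fully open they stand 13 mm farther back than shut.
Start: joints at [-1.284, 0.276, 1.505, -0, 1.361, -0.121], TCP at [228.042, -527.882, 231.328] pointing down, gripper open.
Joint ranges: [-2.89, 2.89], [-0.75, 2.08], [0.22, 2.7], [-1.18, 4.32], [0.11, 2.71], [-2.7, 2.7]. Speed limits (rad/s): [2.57, 2.57, 3.14, 3.14, 3.14, 3.14].

INTERFACE

Orientations are given as a unit quaternion [w, x, y, z].
In Python, from plant import manip gives the robot as it stands.
- The arm moves only by the shell command python3 -m pendant 'ROWS' [FORCE]. ROWS is JSON, a list of rows, each a list of 3 entries, a list of its own where there are three numbers: the finger opening in mm, from 0 to 85.4, then the shift along the tool's x, y, z in mm, then the turn, a rotation vector about the tool's x, y, z in degrees. A call has 1 to 20 rows; each row shifts and turns the pose as measured when the row begins, along the tool's axes as they then stand; what a row does not reach is not made up. A row lasts 1/10 s, in which the tool goes at most 50 mm and 8.59 degrees, less where a joint would pass 70% of its speed; a pose out of reach is approached as far as the arm can. A call with a gripper value outside its range is refused whole. The fingers move at their own pace and stop on an object; FORCE is the grip in N (left out, the last holds). Time passes only in rows, so rows that do not move let the fingers close. It gives the time, the measured TCP pose, the force and the opening at its end, in the units of the state.
- manip.get_obs(): the state, without advancing time (a new reading comes with each control period).
- manip.get_image(name): name is "scene" or "top" or "wrist"; returns (picture, depth): 384x512x3 uint8, red, green, blue; 384x512 float32, mm along the optical axis (not along the pixel's ray), 0 where there is no reading.
- manip.camera_info(name): a dict with "fx", "fy", "cx", "cy" (pixels), "rvec" (rotation vector, rad) and "tvec" (3), from world to camera coordinates, as OpenCV has them. Camera axes: x right, y down, z forward; pixel columns grow to the right and rows downward; lengths in mm; the calibration is good to about 2 mm. The wrist camera is an equidistant fisheye: a pixel r from the principal point sees the ray r / f radians off the axis. A picture is of the moment at which its call begins: read the wrist's pose just before it. camera_info takes no time and is no camera call; for the wrist camera it gives the pose at the moment of the call.
- manip.job_done(): hands the job in, once; it reports no verdict.
The state is a dict: "clock": time; "qpos": joint angles; "joint_velocities": joint speeds; "joint_torque": joint torques, N m; "tcp_pos": TCP position; "eef_rot": TCP orientation; "ft_force": force on the tool from outside, world axes, zero at the start; "ft_torque": the same for the moment, N m; "grip_width": finger opening in mm.
Only numpy, scipy, OpenCV 4.12 (cv2) and the standard library are available. Lean on these libraries where they do the work, as an engineer would, in place of code of your own. Each camera call takes 0.05 s, during which the arm holds its last target.

## Working session

There is one attempt and no reset: what is moved stays moved. The work goes in short steps, Python scripts to look and compute and a shell command to move; the robot and the scene stay as the last step left them, time stands still between calls to the robot, and variables do not carry over. Pictures are saved under pics/ and viewed, and the job is handed in when it is done.

```bash
ls; mkdir -p pics; cat > h.py <<'E'
import numpy as np,cv2
from plant import manip
def cam(n):
    c=manip.camera_info(n);R=cv2.Rodrigues(np.array(c['rvec'],float))[0];t=np.array(c['tvec'],float).ravel()
    return c,R,t
def ray(n,u,v,C=None):
    c,R,t=C or cam(n)
    x=(np.asarray(u,float)-c['cx'])/c['fx'];y=(np.asarray(v,float)-c['cy'])/c['fy']
    if n=='wrist':
        r=np.hypot(x,y);k=np.sin(r)/np.maximum(r,1e-9)
        d=np.stack([x*k,y*k,np.cos(r)],-1)
    else: d=np.stack([x,y,np.ones_like(x)],-1)
    return -R.T@t, d@R
def plane(n,u,v,z,C=None):
    o,d=ray(n,u,v,C); return o+d*((z-o[2])/d[...,2])[...,None]
def cloud(n,dep,C=None):
    C=C or cam(n); v,u=np.mgrid[0:dep.shape[0],0:dep.shape[1]]
    o,d=ray(n,u,v,C); f=C[1][2]; return o+d*(dep/np.maximum(d@f,1e-6))[...,None]
def R(q): 
    from scipy.spatial.transform import Rotation as Q
    return Q.from_quat([q[1],q[2],q[3],q[0]]).as_matrix()
E
python3 - <<'E'
from h import *
o=manip.get_obs();print(o);print(R(o['eef_rot']).round(3))
for n in['scene','top','wrist']:
    print(n,manip.camera_info(n));im,d=manip.get_image(n);cv2.imwrite(f'pics/{n}0.png',im[...,::-1]);np.savez(f'{n}0.npz',im=im,d=d)
E
```

```text
pics
{'clock': 0.0, 'qpos': array([-1.28400647e+00,  2.76606715e-01,  1.50615115e+00, -7.14972364e-06,
        1.36071573e+00, -1.21006273e-01]), 'joint_velocities': array([ 0.00125151,  0.00010999,  0.00123562,  0.00140849, -0.00382365,
        0.00018191]), 'joint_torque': array([ 1.37004445e-03, -4.16758347e+01, -2.45805466e+01,  1.56638480e-04,
        1.10802168e-02,  1.07920721e-05]), 'tcp_pos': array([ 227.87232424, -527.32845987,  230.42586677]), 'eef_rot': array([ 0.59037732,  0.38882545,  0.59139562, -0.38796985]), 'ft_force': array([-0.30920944, -0.48304216, -0.17094924]), 'ft_torque': array([ 0.02335924, -0.00076053,  0.03046626]), 'grip_width': 85.2066481905511}
[[-0.001  0.918  0.397]
 [ 0.002  0.397 -0.918]
 [-1.     0.    -0.002]]
scene {'fx': 346.52275454787923, 'fy': 346.52275454787923, 'cx': 253.39074245716913, 'cy': 191.9665245208764, 'rvec': array([ 2.34411983,  1.18687745, -0.35196187]), 'tvec': array([-350.89786922, -355.57082174, 1296.01687169])}
top {'fx': 461.4294600000414, 'fy': 461.4294600000414, 'cx': 260.4592016514282, 'cy': 186.7296402221213, 'rvec': array([ 2.19074476, -2.19795943,  0.06724767]), 'tvec': array([ -21.04341944,  567.56540793, 1343.06580627])}
wrist {'fx': 297.3186396354542, 'fy': 297.3186396354542, 'cx': 254.9986902783557, 'cy': 188.70184384589487, 'rvec': array([-2.43012307,  1.60048266,  0.21741788]), 'tvec': array([-573.90115877,  -33.52499486,  376.90778573])}
```

View pics/scene0.png

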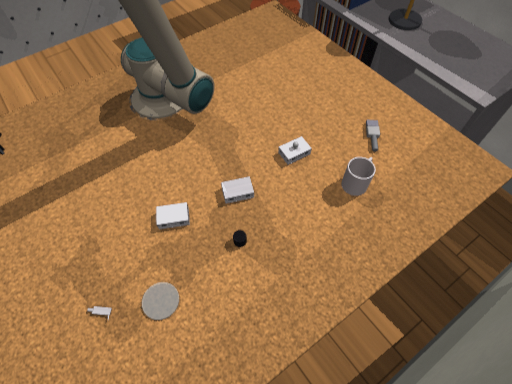

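View pics/top0.png

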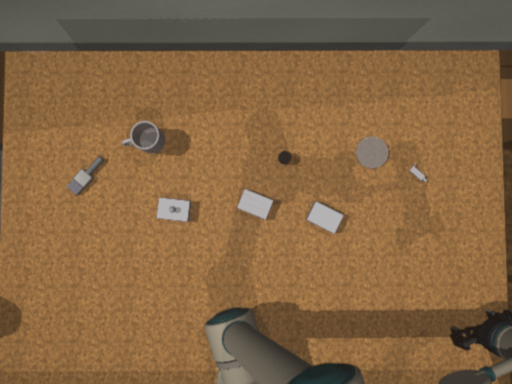

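View pics/wrist0.png

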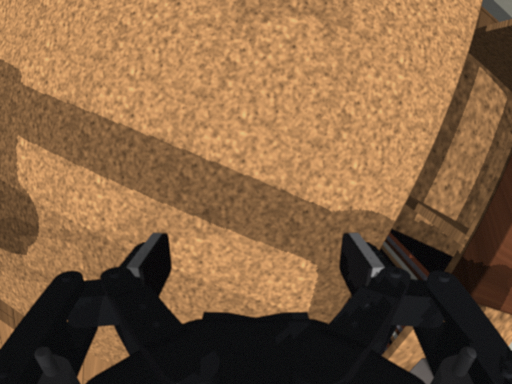

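The top view shows the stud case at (174,210), the bottom case at (255,204), the plain case at (325,217) and the knob at (285,158). The mug, brush, coaster and headshell lie further out. Next I'll measure the lids.

```bash
python3 - <<'E'
from h import *
for n,seeds in [('top',dict(stud=(174,214),bot=(255,204),plain=(325,217),knob=(285,158))),('scene',dict(stud=(290,153),bot=(238,188),plain=(173,214),knob=(240,237)))]:
    z=np.load(n+'0.npz');C=cam(n);P=cloud(n,z['d'],C);im=z['im'].astype(int)
    for k,(u,v) in seeds.items():
        print(n,k,'depth pt',P[v,u].round(1),im[v,u])
        if k=='knob': m=(im.max(-1)<60)
        else: m=((im.max(-1)-im.min(-1))<35)&(im.min(-1)>110)
        w=np.zeros(m.shape,bool);w[v-28:v+29,u-28:u+29]=1
        m=(m&w).astype(np.uint8)
        cs,_=cv2.findContours(m,0,2);c=max(cs,key=cv2.contourArea)
        h=32 if k!='knob' else 36
        p=plane(n,c[:,0,0],c[:,0,1],h,C)[:,:2].astype(np.float32)
        r=cv2.minAreaRect(p);print('   rect',np.round(r[0],1),np.round(r[1],1),round(r[2],1), 'px',cv2.boundingRect(c))
        # depth-based lid
        mm=w&(abs(P[...,2]-h)<6)
        if mm.sum()>20:
            r=cv2.minAreaRect(P[mm][:,:2].astype(np.float32));print('   depth',np.round(r[0],1),np.round(r[1],1),round(r[2],1),np.median(P[mm][:,2]).round(1))
E
```

```text
top stud depth pt [488.2 227.5  35.3] [181 179 180]
   rect [502.2 231.9] [89.4 60.7] 83.5 px (157, 198, 33, 24)
   depth [502.7 231.4] [91.  60.4] 83.2 32.9
top bot depth pt [516.3  -6.8  33.9] [181 178 179]
   rect [517.1  -5.9] [90.7 60.9] 68.0 px (237, 189, 36, 30)
   depth [518.1  -6.1] [90.  60.7] 67.2 32.9
top plain depth pt [ 478.  -209.4   35.6] [180 178 179]
   rect [ 478.  -208.4] [90.9 61.1] 63.2 px (307, 202, 36, 32)
   depth [ 478.6 -209.3] [90.6 60.1] 63.1 32.7
top knob depth pt [650.3 -94.8  33.7] [51 43 40]
   rect [651.8 -92.6] [31.3 32.8] 63.2 px (279, 152, 12, 12)
   depth [655.8 -93.2] [32.3 35.7] 89.7 37.0
scene stud depth pt [515.  203.8  33.4] [223 221 225]
   rect [505.4 231.7] [90.  61.3] 83.4 px (279, 136, 32, 24)
   depth [503.8 232.9] [91.5 61.5] 83.9 31.7
scene bot depth pt [524.5  -5.3  32.2] [204 199 202]
   rect [519.7  -5.9] [89.  61.8] 67.5 px (221, 177, 33, 22)
   depth [517.9  -4.3] [89.6 60.9] 67.9 31.5
scene plain depth pt [ 485.6 -206.    31.2] [222 221 224]
   rect [ 481.5 -206.7] [92.1 61. ] 63.1 px (156, 202, 33, 23)
   depth [ 478.3 -207. ] [90.3 63. ] 62.2 31.4
scene knob depth pt [659.8 -92.5  32.9] [26 23 27]
   rect [662.8 -97.9] [33.1 44.8] 54.6 px (233, 231, 13, 16)
   depth [656.8 -92.4] [36.1 35.1] 52.1 35.5
```

```bash
cat >> h.py <<'E'
def to(x,y,z,ang):
    o=manip.get_obs();M=R(o['eef_rot']);d=np.array([x,y,z])-o['tcp_pos']
    tgt=np.array([np.cos(np.radians(ang)),np.sin(np.radians(ang)),0])
    zt=tgt if tgt@M[:,2]>0 else -tgt
    T=np.stack([[0,0,-1],np.cross(zt,[0,0,-1]),zt],1)
    rv=cv2.Rodrigues(M.T@T)[0].ravel()
    print('t',round(o['clock'],2),'tcp',o['tcp_pos'].round(1),'grip',round(o['grip_width'],1),'F',o['ft_force'].round(1),'q6',o['qpos'][5].round(2))
    print('shift in present axes',(M.T@d).round(1),'in final axes',(T.T@d).round(1),'rot deg',np.degrees(rv).round(2),'jaw ang',np.degrees(np.arctan2(M[1,2],M[0,2])).round(1))
E
python3 -m pendant '[[85,[0,35.6,-19.3],[0,0,0]],[85,[0,35.6,-19.3],[0,0,0]],[85,[0,35.6,-19.3],[0,0,0]],[85,[0,35.6,-19.3],[0,0,0]],[85,[0,35.6,-19.3],[0,0,0]],[85,[0,35.6,-19.3],[0,0,0]],[85,[0,35.6,-19.3],[0,0,0]],[85,[0,35.6,-19.3],[0,0,0]],[85,[0,35.6,-19.3],[0,0,0]],[85,[0,35.6,-19.3],[0,0,0]],[85,[0,0,0],[-8,0,0]],[85,[0,0,0],[-8,0,0]],[85,[0,0,0],[-8,0,0]],[85,[0,0,0],[-8,0,0]],[85,[0,0,0],[-8,0,0]]]' 60
python3 -c "
from h import *
to(478.4,-208,100,-27)"
```

```text
clock: 1.65
tcp_pos: [487.0, -195.1, 225.2]
eef_rot: [0.688, 0.156, 0.692, -0.152]
ft_force: [0.0, -0.3, 0.3]
grip_width: 85.1
t 1.65 tcp [ 487.  -195.1  225.2] grip 85.1 F [ 0.  -0.3  0.3] q6 -0.08
shift in present axes [125.2 -15.8  -1.4] in final axes [125.2 -15.4  -1.8] rot deg [ 1.88 -0.43 -0.21] jaw ang -25.1
```

```bash
python3 -m pendant '[[85,[35,-8,-1],[1.9,-0.4,-0.2]],[85,[35,-7.5,-1],[0,0,0]],[85,[30,0,0],[0,0,0]],[85,[0,0,0],[0,0,0]],[85,[0,0,0],[0,0,0]]]'
python3 - <<'E'
from h import *
to(478.4,-208,100,-27)
C=cam('wrist');im,d=manip.get_image('wrist');cv2.imwrite('pics/w1.png',im[...,::-1]);np.savez('w1.npz',im=im,d=d)
P=cloud('wrist',d,C);m=(abs(P[...,2]-32)<6)&(np.hypot(P[...,0]-478,P[...,1]+208)<80)
r=cv2.minAreaRect(P[m][:,:2].astype(np.float32));print(r,np.median(P[m][:,2]))
E
```

```text
clock: 2.15
tcp_pos: [479.2, -208.5, 123.5]
eef_rot: [0.689, 0.164, 0.687, -0.165]
ft_force: [-0.1, 0.5, 0.7]
grip_width: 85.2
t 2.15 tcp [ 479.2 -208.5  123.5] grip 85.2 F [-0.1  0.5  0.7] q6 -0.07
shift in present axes [23.5  0.1 -1.1] in final axes [23.5  0.1 -1. ] rot deg [ 0.12  0.18 -0.01] jaw ang -26.9
((478.2933349609375, -208.909423828125), (89.29283142089844, 60.20613479614258), 62.97061538696289) 30.623262315849914
```

View pics/w1.png

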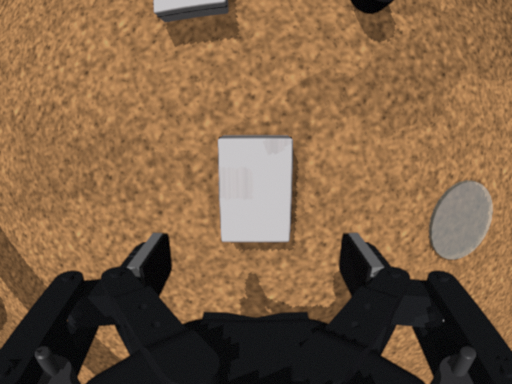

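The wrist view shows the case centred between the fingers at about (256,190) and square to the jaws. All three cameras agree on its position.

```bash
python3 -m pendant '[[85,[40,0.1,-1],[0,0,0]],[85,[40,0,0],[0,0,0]],[85,[30,0,0],[0,0,0]],[85,[6,0,0],[0,0,0]],[85,[0,0,0],[0,0,0]],[85,[0,0,0],[0,0,0]]]'
python3 -c "
from h import *
to(478.3,-208.8,2,-27)"
```

```text
clock: 2.8
tcp_pos: [489.7, -213.8, 16.1]
eef_rot: [0.697, 0.161, 0.678, -0.167]
ft_force: [0.1, -0.4, 0.3]
grip_width: 85.2
t 2.8 tcp [ 489.7 -213.8   16.1] grip 85.2 F [ 0.1 -0.4  0.3] q6 -0.07
shift in present axes [ 13.7  -0.6 -12.9] in final axes [ 14.1  -0.7 -12.5] rot deg [0.2  1.59 0.09] jaw ang -26.8
```

```bash
python3 -m pendant '[[85,[0,-0.5,-6.5],[0.1,0.8,0]],[85,[0,0,-6],[0.1,0.8,0]],[85,[0,0,0],[0,0,0]]]'
python3 -c "
from h import *
to(478.3,-208.8,2,-27)"
```

```text
clock: 3.1
tcp_pos: [480.2, -209.8, 20.2]
eef_rot: [0.689, 0.164, 0.686, -0.166]
ft_force: [0.1, -0.2, -0.8]
grip_width: 84.9
t 3.1 tcp [ 480.2 -209.8   20.2] grip 84.9 F [ 0.1 -0.2 -0.8] q6 -0.07
shift in present axes [18.2  0.  -2.2] in final axes [18.2 -0.  -2.1] rot deg [-0.01  0.33  0.13] jaw ang -27.0
```

```bash
python3 -m pendant '[[85,[6,0,-1],[0,0.3,0]],[85,[6,0,-0.7],[0,0,0]],[85,[5,0,0],[0,0,0]],[85,[0,0,0],[0,0,0]],[85,[0,0,0],[0,0,0]]]'
python3 -c "
from h import *
to(478.3,-208.8,2,-27)"
```

```text
clock: 3.6
tcp_pos: [478.8, -209.1, 2.3]
eef_rot: [0.688, 0.164, 0.687, -0.166]
ft_force: [-0.1, 0.4, -0.9]
grip_width: 84.8
t 3.6 tcp [ 478.8 -209.1    2.3] grip 84.8 F [-0.1  0.4 -0.9] q6 -0.07
shift in present axes [ 0.3  0.1 -0.5] in final axes [ 0.3  0.1 -0.5] rot deg [-0.02  0.07  0.13] jaw ang -27.0
```

```bash
python3 -m pendant '[[50,[0,0,0],[0,0,0]],[50,[0,0,0],[0,0,0]],[50,[0,0,0],[0,0,0]],[50,[0,0,0],[0,0,0]],[50,[0,0,0],[0,0,0]],[50,[0,0,0],[0,0,0]],[50,[0,0,0],[0,0,0]]]' 60
python3 - <<'E'
from h import *
to(478.3,-208.8,2,-27)
im,d=manip.get_image('wrist');cv2.imwrite('pics/w2.png',im[...,::-1])
E
```

```text
clock: 4.3
tcp_pos: [478.9, -209.2, 2.4]
eef_rot: [0.688, 0.164, 0.687, -0.166]
ft_force: [0.9, 0.0, -1.1]
grip_width: 58.9
t 4.3 tcp [ 478.9 -209.2    2.4] grip 58.9 F [ 0.9  0.  -1.1] q6 -0.07
shift in present axes [ 0.4  0.1 -0.8] in final axes [ 0.4  0.1 -0.8] rot deg [-0.02  0.07  0.13] jaw ang -27.0
```

View pics/w2.png

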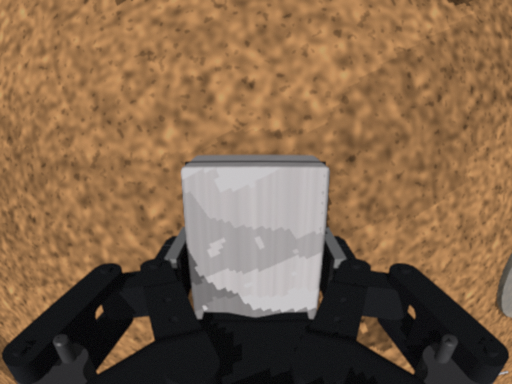

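```bash
python3 -m pendant '[[50,[-15,0,0],[0,0,0]],[50,[-20,0,0],[0,0,0]],[50,[-20,0,0],[0,0,0]],[50,[-15,0,0],[0,0,0]],[50,[-10,0,0],[0,0,0]],[50,[0,0,0],[0,0,0]],[50,[0,0,0],[0,0,0]]]'
python3 - <<'E'
from h import *
to(518.1,-5.6,75,-22.5)
E
```

```text
clock: 5.05
tcp_pos: [476.4, -207.5, 82.5]
eef_rot: [0.685, 0.165, 0.69, -0.165]
ft_force: [-0.4, -0.3, -3.0]
grip_width: 59.2
t 5.05 tcp [ 476.4 -207.5   82.5] grip 59.2 F [-0.4 -0.3 -3. ] q6 -0.07
shift in present axes [  7.5 198.8 -54.6] in final axes [  7.5 202.5 -38.8] rot deg [-4.52 -0.35  0.08] jaw ang -27.0
```

```bash
python3 -m pendant '[[50,[0,15,-4],[0,0,0]],[50,[0,25,-7],[0,0,0]],[50,[0,30,-8.3],[0,0,0]],[50,[0,30,-8.3],[0,0,0]],[50,[0,30,-8.3],[-1,0,0]],[50,[0,30,-8],[-1,0,0]],[50,[0,20,-5],[-1,0,0]],[50,[0,12,-3],[-1,0,0]],[50,[0,0,0],[0,0,0]],[50,[0,0,0],[0,0,0]]]'
python3 - <<'E'
from h import *
to(518.1,-5.6,75,-22.5)
E
```

```text
clock: 6.05
tcp_pos: [511.1, 2.4, 74.2]
eef_rot: [0.685, 0.142, 0.701, -0.139]
ft_force: [-0.4, -0.0, -1.2]
grip_width: 58.8
t 6.05 tcp [511.1   2.4  74.2] grip 58.8 F [-0.4 -0.  -1.2] q6 0.26
shift in present axes [-1.  -4.6  9.5] in final axes [-0.8 -4.7  9.5] rot deg [-0.46 -1.36  0.06] jaw ang -23.0
```

```bash
python3 -m pendant '[[50,[0,-2.5,5],[-0.5,-0.7,0]],[50,[0,-2.2,4.5],[0,-0.6,0]],[50,[0,0,0],[0,0,0]],[50,[0,0,0],[0,0,0]],[50,[0,0,0],[0,0,0]]]'
python3 - <<'E'
from h import *
to(518.1,-5.6,60,-22.5)
C=cam('wrist');im,d=manip.get_image('wrist');cv2.imwrite('pics/w3.png',im[...,::-1]);np.savez('w3.npz',im=im,d=d)
E
```

```text
clock: 6.55
tcp_pos: [518.1, -10.0, 73.8]
eef_rot: [0.693, 0.138, 0.693, -0.14]
ft_force: [0.3, 0.6, -2.6]
grip_width: 59.1
t 6.55 tcp [518.1 -10.   73.8] grip 59.1 F [ 0.3  0.6 -2.6] q6 0.25
shift in present axes [13.8  4.1 -1.8] in final axes [13.8  4.1 -1.7] rot deg [-0.21  0.04  0.14] jaw ang -22.7
```

View pics/w3.png

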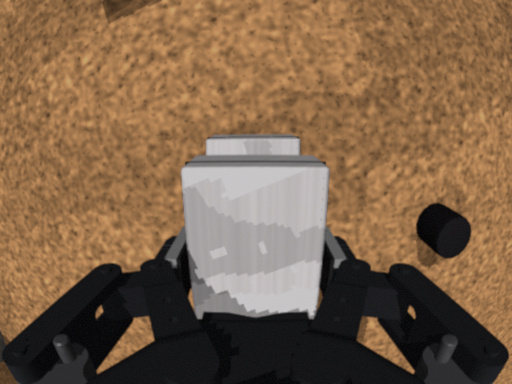

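The held case covers the bottom case. The bottom case's far edge shows at columns 208–299, row ~137, parallel to the held case, so I'll use that edge as a check.

```bash
python3 - <<'E'
from h import *
C=cam('wrist');z=np.load('w3.npz');P=cloud('wrist',z['d'],C);im=z['im'].astype(int)
# bottom lid pts
m=(abs(P[...,2]-32)<5)&(np.hypot(P[...,0]-518,P[...,1]+6)<70)
a=np.radians(67.5);l=np.array([np.cos(a),np.sin(a)]);s=np.array([np.cos(a-np.pi/2),np.sin(a-np.pi/2)])
Q=P[m][:,:2]-[518.1,-5.6]
print(m.sum(),'bottom: long max',np.percentile(Q@l,99),'short',np.percentile(Q@s,[1,99]))
f=(im.max(-1)-im.min(-1)<35)&(im.min(-1)>90);f[150:]=0
cs,_=cv2.findContours(f.astype(np.uint8),0,2);c=max(cs,key=cv2.contourArea)[:,0]
Q=plane('wrist',c[:,0],c[:,1],32,C)[:,:2]-[518.1,-5.6];print('rgb',(Q@l).max(),(Q@s).min(),(Q@s).max())
t=np.array(manip.get_obs()['tcp_pos'])
m=(abs(P[...,2]-t[2]-30)<6)&(np.hypot(P[...,0]-518,P[...,1]+8)<75)
r=cv2.minAreaRect(P[m][:,:2].astype(np.float32));print('held',r,np.median(P[m][:,2]), 'tcp',t)
Q=P[m][:,:2]-t[:2];print(np.percentile(Q@l,[1,99]),np.percentile(Q@s,[1,99]))
E
```

```text
1535 bottom: long max 44.54021816676033 short [-29.51522843  28.92317407]
rgb 47.299364422970825 -29.35089489599039 28.692131493492543
held ((520.218994140625, -2.7360610961914062), (75.6756591796875, 86.66630554199219), 67.1980972290039) 102.08074552153278 tcp [518.13808166  -9.99679435  73.81786758]
[-25.43617747  44.81276601] [-32.46161665  31.13943879]
```

```bash
python3 -m pendant '[[50,[6,2,-0.9],[-0.2,0,0.1]],[50,[8,1.8,-0.8],[0,0,0]],[50,[8,0,0],[0,0,0]],[50,[5,0,0],[0,0,0]],[50,[0,0,0],[0,0,0]],[50,[0,0,0],[0,0,0]],[50,[0,0,0],[0,0,0]]]'
python3 - <<'E'
from h import *
to(518.1,-5.6,34.4,-22.5)
E
```

```text
clock: 7.3
tcp_pos: [517.3, -5.2, 43.5]
eef_rot: [0.693, 0.138, 0.694, -0.138]
ft_force: [0.4, -0.3, -1.9]
grip_width: 58.9
t 7.3 tcp [517.3  -5.2  43.5] grip 58.9 F [ 0.4 -0.3 -1.9] q6 0.25
shift in present axes [ 9.1 -0.1  0.9] in final axes [ 9.1 -0.1  0.9] rot deg [ 0.03 -0.07  0.05] jaw ang -22.5
```

```bash
python3 -m pendant '[[50,[3,0,0.5],[0,0,0]],[50,[3,0,0.4],[0,0,0]],[50,[2,0,0],[0,0,0]],[50,[0,0,0],[0,0,0]],[50,[0,0,0],[0,0,0]],[50,[0,0,0],[0,0,0]]]'
python3 - <<'E'
from h import *
to(518.1,-5.6,34.4,-22.5)
E
```

```text
clock: 7.9
tcp_pos: [518.9, -5.7, 35.5]
eef_rot: [0.694, 0.138, 0.693, -0.138]
ft_force: [0.1, -0.2, -1.8]
grip_width: 59.4
t 7.9 tcp [518.9  -5.7  35.5] grip 59.4 F [ 0.1 -0.2 -1.8] q6 0.25
shift in present axes [ 1.1 -0.2 -0.8] in final axes [ 1.1 -0.2 -0.8] rot deg [0.03 0.02 0.03] jaw ang -22.5
```

```bash
python3 -m pendant '[[50,[0.6,-0.1,-0.6],[0,0,0]],[50,[0.6,0,0],[0,0,0]],[50,[0.3,0,0],[0,0,0]]]'
python3 - <<'E'
from h import *
to(518.1,-5.6,34.4,-22.5)
E
```

```text
clock: 8.2
tcp_pos: [518.5, -5.6, 34.4]
eef_rot: [0.694, 0.138, 0.693, -0.138]
ft_force: [-0.9, 0.2, 2.2]
grip_width: 58.5
t 8.2 tcp [518.5  -5.6  34.4] grip 58.5 F [-0.9  0.2  2.2] q6 0.25
shift in present axes [-0.  -0.1 -0.3] in final axes [-0.  -0.1 -0.3] rot deg [0.02 0.05 0.02] jaw ang -22.5
```

```bash
python3 -m pendant '[[85,[0,0,0],[0,0,0]],[85,[0,0,0],[0,0,0]],[85,[0,0,0],[0,0,0]],[85,[0,0,0],[0,0,0]],[85,[0,0,0],[0,0,0]],[85,[0,0,0],[0,0,0]],[85,[-8,0,0],[0,0,0]],[85,[-15,0,0],[0,0,0]],[85,[-20,0,0],[0,0,0]],[85,[-25,0,0],[0,0,0]],[85,[-15,0,0],[0,0,0]],[85,[0,0,0],[0,0,0]],[85,[0,0,0],[0,0,0]]]'
python3 - <<'E'
from h import *
to(503.3,232.1,120,-6.6)
C=cam('wrist');im,d=manip.get_image('wrist');cv2.imwrite('pics/w4.png',im[...,::-1])
P=cloud('wrist',d,C);m=(abs(P[...,2]-64)<6)&(np.hypot(P[...,0]-518,P[...,1]+6)<70)
r=cv2.minAreaRect(P[m][:,:2].astype(np.float32));print(r,np.median(P[m][:,2]))
E
```

```text
clock: 9.5
tcp_pos: [519.0, -5.6, 123.2]
eef_rot: [0.695, 0.138, 0.692, -0.138]
ft_force: [-0.1, 0.2, 0.6]
grip_width: 84.9
t 9.5 tcp [519.   -5.6 123.2] grip 84.9 F [-0.1  0.2  0.6] q6 0.25
shift in present axes [   2.9  213.7 -105.4] in final axes [  3.2 234.3 -42.9] rot deg [-15.87   0.2    0.02] jaw ang -22.5
((517.5850219726562, -5.2294158935546875), (89.89466857910156, 60.68338394165039), 67.6514892578125) 62.62496493145136
```

View pics/w4.png

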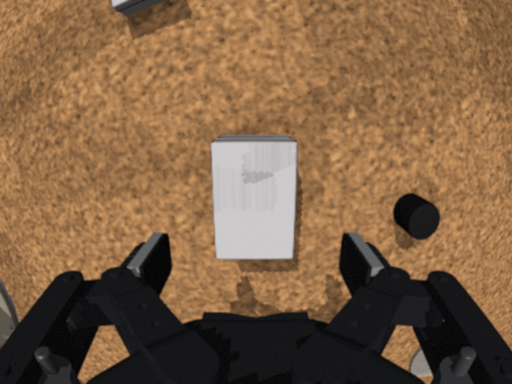

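The plain case sits on the bottom one, at (255,198) in the picture. Its centre measures (517.6,-5.2), turned 67.6°, which is square. Next is the stud case.

```bash
python3 -m pendant '[[85,[-2,20,-10],[0,0,0]],[85,[0,30,-15],[0,0,0]],[85,[0,35,-17],[0,0,0]],[85,[0,35,-17],[0,0,0]],[85,[0,33,-16],[0,0,0]],[85,[0,20,-10],[-3,0,0]],[85,[0,12,-4],[-5,0,0]],[85,[0,6,-1],[-5,0,0]],[85,[0,0,0],[-3,0,0]],[85,[0,0,0],[0,0,0]],[85,[0,0,0],[0,0,0]]]'
python3 - <<'E'
from h import *
to(503.3,232.1,120,-6.6)
C=cam('wrist');im,d=manip.get_image('wrist');cv2.imwrite('pics/w5.png',im[...,::-1])
P=cloud('wrist',d,C);m=(abs(P[...,2]-31)<6)&(np.hypot(P[...,0]-503,P[...,1]-232)<70)
r=cv2.minAreaRect(P[m][:,:2].astype(np.float32));print(r,np.median(P[m][:,2]))
E
```

```text
clock: 10.65
tcp_pos: [500.4, 212.5, 111.9]
eef_rot: [0.7, 0.035, 0.712, -0.039]
ft_force: [0.2, 0.3, 0.4]
grip_width: 85.1
t 10.65 tcp [500.4 212.5 111.9] grip 85.1 F [0.2 0.3 0.4] q6 0.38
shift in present axes [-8.2 19.8  0.7] in final axes [-8.1 19.8  0.6] rot deg [ 0.6  -1.    0.42] jaw ang -6.0
((503.1213073730469, 231.98428344726562), (90.34199523925781, 61.011322021484375), 83.0630874633789) 30.61950319024791
```

View pics/w5.png

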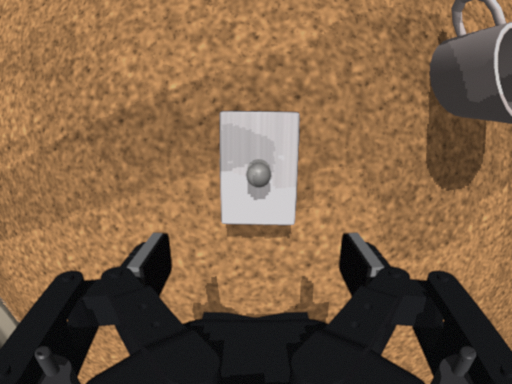

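The stud case is at (259,168) with its stud in mid-lid, well clear of the mug at upper right. Its centre is (503.2,232) and its long axis is at 83.2°.

```bash
python3 -m pendant '[[85,[0,10,0.3],[0.5,-1,0.4]],[85,[0,9.5,0.3],[0,0,0]],[85,[15,0,0],[0,0,0]],[85,[20,0,0],[0,0,0]],[85,[20,0,0],[0,0,0]],[85,[15,0,0],[0,0,0]],[85,[0,0,0],[0,0,0]],[85,[0,0,0],[0,0,0]],[85,[0,0,0],[0,0,0]]]'
python3 - <<'E'
from h import *
to(503.2,232,2.2,-6.8)
E
```

```text
clock: 11.6
tcp_pos: [506.4, 237.3, 41.7]
eef_rot: [0.709, 0.044, 0.703, -0.04]
ft_force: [0.3, -0.7, -0.7]
grip_width: 84.7
t 11.6 tcp [506.4 237.3  41.7] grip 84.7 F [ 0.3 -0.7 -0.7] q6 0.43
shift in present axes [39.5 -5.8 -2.8] in final axes [39.5 -5.6 -2.5] rot deg [-0.    0.44 -0.29] jaw ang -6.8
```

```bash
python3 -m pendant '[[85,[8,-3,-1.5],[0,0.4,-0.3]],[85,[10,-2.5,-1],[0,0,0]],[85,[8,0,0],[0,0,0]],[85,[4,0,0],[0,0,0]],[85,[0,0,0],[0,0,0]],[85,[0,0,0],[0,0,0]],[85,[0,0,0],[0,0,0]]]'
python3 - <<'E'
from h import *
to(503.2,232,2.2,-6.8)
E
```

```text
clock: 12.3
tcp_pos: [504.4, 232.1, 10.9]
eef_rot: [0.707, 0.042, 0.705, -0.042]
ft_force: [0.4, 0.7, 0.3]
grip_width: 84.8
t 12.3 tcp [504.4 232.1  10.9] grip 84.8 F [0.4 0.7 0.3] q6 0.43
shift in present axes [ 8.7 -0.2 -1.3] in final axes [ 8.7 -0.2 -1.2] rot deg [-0.04  0.19 -0.05] jaw ang -6.8
```

```bash
python3 -m pendant '[[85,[4,-0.1,-0.8],[0,0.2,0]],[85,[4,0,-0.5],[0,0,0]],[85,[0,0,0],[0,0,0]],[85,[0,0,0],[0,0,0]]]'
python3 - <<'E'
from h import *
to(503.2,232,2.2,-6.8)
E
```

```text
clock: 12.7
tcp_pos: [503.5, 232.4, 2.7]
eef_rot: [0.706, 0.043, 0.706, -0.042]
ft_force: [-0.1, 0.4, -0.5]
grip_width: 85.4
t 12.7 tcp [503.5 232.4   2.7] grip 85.4 F [-0.1  0.4 -0.5] q6 0.42
shift in present axes [ 0.5 -0.4 -0.3] in final axes [ 0.5 -0.4 -0.3] rot deg [-0.04  0.04 -0.08] jaw ang -6.8
```

```bash
python3 -m pendant '[[50,[0,0,0],[0,0,0]],[50,[0,0,0],[0,0,0]],[50,[0,0,0],[0,0,0]],[50,[0,0,0],[0,0,0]],[50,[0,0,0],[0,0,0]],[50,[0,0,0],[0,0,0]],[50,[0,0,0],[0,0,0]]]' 60
python3 - <<'E'
from h import *
to(503.2,232,2.2,-6.8)
E
python3 -m pendant '[[50,[-10,0,0],[0,0,0]],[50,[-20,0,0],[0,0,0]],[50,[-25,0,0],[0,0,0]],[50,[-25,0,0],[0,0,0]],[50,[-20,0,0],[0,0,0]],[50,[-8,0,0],[0,0,0]],[50,[0,0,0],[0,0,0]],[50,[0,0,0],[0,0,0]]]'
python3 - <<'E'
from h import *
to(517.8,-5.4,110,-22.4)
E
```

```text
clock: 13.4
tcp_pos: [503.7, 232.4, 3.1]
eef_rot: [0.706, 0.043, 0.705, -0.042]
ft_force: [0.7, 0.9, -0.1]
grip_width: 58.8
t 13.4 tcp [503.7 232.4   3.1] grip 58.8 F [ 0.7  0.9 -0.1] q6 0.42
shift in present axes [ 0.9 -0.5 -0.4] in final axes [ 0.9 -0.5 -0.4] rot deg [-0.03  0.06 -0.09] jaw ang -6.8
clock: 14.2
tcp_pos: [501.6, 231.7, 116.2]
eef_rot: [0.705, 0.042, 0.707, -0.042]
ft_force: [-0.5, -0.4, -1.8]
grip_width: 59.3
t 14.2 tcp [501.6 231.7 116.2] grip 59.3 F [-0.5 -0.4 -1.8] q6 0.42
shift in present axes [   6.1 -233.5   44.3] in final axes [   6.2 -213.1  105.3] rot deg [15.56 -0.13  0.02] jaw ang -6.8
```

```bash
python3 -m pendant '[[50,[0,-15,3],[0,0,0]],[50,[0,-25,5],[0,0,0]],[50,[0,-35,6.7],[0,0,0]],[50,[0,-35,6.7],[0,0,0]],[50,[0,-35,6.7],[0,0,0]],[50,[0,-35,6.7],[0,0,0]],[50,[0,-25,4.5],[3,0,0]],[50,[0,-13,2],[4,0,0]],[50,[0,-3,0],[4,0,0]],[50,[0,0,0],[3,0,0]],[50,[0,0,0],[0,0,0]],[50,[0,0,0],[0,0,0]]]'
python3 - <<'E'
from h import *
to(517.8,-5.4,110,-22.4)
E
```

```text
clock: 15.4
tcp_pos: [504.5, -12.8, 102.4]
eef_rot: [0.684, 0.127, 0.705, -0.135]
ft_force: [-0.3, -0.1, -0.8]
grip_width: 59.0
t 15.4 tcp [504.5 -12.8 102.4] grip 59.0 F [-0.3 -0.1 -0.8] q6 0.22
shift in present axes [-8.  11.6  9.5] in final axes [-7.6 11.9  9.5] rot deg [ 1.05 -1.56  0.96] jaw ang -21.4
```

```bash
python3 -m pendant '[[50,[0,6,5],[0.5,-0.8,0.5]],[50,[0,5.5,4.5],[0.5,-0.8,0.5]],[50,[0,0,0],[0,0,0]],[50,[0,0,0],[0,0,0]],[50,[0,0,0],[0,0,0]]]'
python3 - <<'E'
from h import *
to(517.8,-5.4,67,-22.4)
C=cam('wrist');im,d=manip.get_image('wrist');cv2.imwrite('pics/w6.png',im[...,::-1])
t=manip.get_obs()['tcp_pos'];P=cloud('wrist',d,C)
a=np.radians(67.5);l=np.array([np.cos(a),np.sin(a)]);s=np.array([np.cos(a-np.pi/2),np.sin(a-np.pi/2)])
for h in (64,t[2]+29):
    m=(abs(P[...,2]-h)<5)&(np.hypot(P[...,0]-518,P[...,1]+6)<75)
    Q=P[m][:,:2]-t[:2];print(h,m.sum(),np.percentile(Q@l,[1,99]),np.percentile(Q@s,[1,99]))
E
```

```text
clock: 15.9
tcp_pos: [518.0, -4.4, 101.2]
eef_rot: [0.695, 0.137, 0.693, -0.136]
ft_force: [-0.1, 0.1, -1.7]
grip_width: 59.0
t 15.9 tcp [518.   -4.4 101.2] grip 59.0 F [-0.1  0.1 -1.7] q6 0.24
shift in present axes [34.2 -1.1  0.1] in final axes [34.2 -1.   0.1] rot deg [ 0.17  0.09 -0.11] jaw ang -22.2
64 802 [38.89605453 43.95405027] [-29.0838525   29.01614683]
130.23951445440684 19443 [-26.22929219  44.32051056] [-32.54911669  30.98768657]
```

View pics/w6.png

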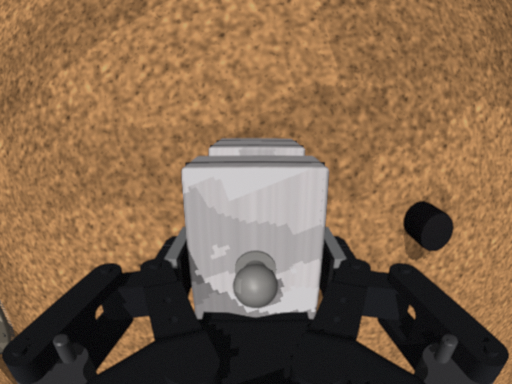

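The held stud case, with its stud at (256,285), is lined up over the column. The far edges agree to within 0.5 mm, so I'll lower it.

```bash
python3 -m pendant '[[50,[6,-0.4,0],[0.2,0,0]],[50,[8,0,0],[0,0,0]],[50,[8,0,0],[0,0,0]],[50,[4,0,0],[0,0,0]],[50,[0,0,0],[0,0,0]],[50,[0,0,0],[0,0,0]],[50,[0,0,0],[0,0,0]]]'
python3 - <<'E'
from h import *
to(517.8,-5.0,67,-22.4)
E
```

```text
clock: 16.65
tcp_pos: [517.2, -4.8, 72.2]
eef_rot: [0.694, 0.138, 0.694, -0.137]
ft_force: [-0.5, -0.5, -0.9]
grip_width: 59.0
t 16.65 tcp [517.2  -4.8  72.2] grip 59.0 F [-0.5 -0.5 -0.9] q6 0.25
shift in present axes [5.2 0.  0.7] in final axes [5.2 0.  0.7] rot deg [-0.03 -0.02 -0.08] jaw ang -22.4
```

```bash
python3 -m pendant '[[50,[2,0,0.4],[0,0,0]],[50,[1.5,0,0],[0,0,0]],[50,[0.5,0,0],[0,0,0]],[50,[0,0,0],[0,0,0]],[50,[0,0,0],[0,0,0]]]'
python3 - <<'E'
from h import *
to(517.8,-5.0,67,-22.4)
E
```

```text
clock: 17.15
tcp_pos: [518.3, -5.0, 68.6]
eef_rot: [0.694, 0.138, 0.693, -0.137]
ft_force: [0.2, -0.5, -0.4]
grip_width: 59.2
t 17.15 tcp [518.3  -5.   68.6] grip 59.2 F [ 0.2 -0.5 -0.4] q6 0.25
shift in present axes [ 1.6 -0.2 -0.5] in final axes [ 1.6 -0.2 -0.5] rot deg [-0.03  0.09 -0.1 ] jaw ang -22.4
```

```bash
python3 -m pendant '[[50,[0.6,-0.1,-0.3],[0,0,0]],[50,[0.6,0,0],[0,0,0]],[50,[0.5,0,0],[0,0,0]],[50,[0.3,0,0],[0,0,0]]]'
python3 - <<'E'
from h import *
to(517.8,-5.0,67,-22.4)
E
```

```text
clock: 17.55
tcp_pos: [518.2, -5.0, 67.1]
eef_rot: [0.694, 0.138, 0.693, -0.137]
ft_force: [-1.6, 0.0, 3.0]
grip_width: 59.3
t 17.55 tcp [518.2  -5.   67.1] grip 59.3 F [-1.6  0.   3. ] q6 0.25
shift in present axes [ 0.1 -0.1 -0.3] in final axes [ 0.1 -0.1 -0.3] rot deg [-0.03  0.12 -0.11] jaw ang -22.4
```

Force on the tool has turned upward (+3 N), so it is seated. I'll release it and rise clear.

```bash
python3 -m pendant '[[85,[0,0,0],[0,0,0]],[85,[0,0,0],[0,0,0]],[85,[0,0,0],[0,0,0]],[85,[0,0,0],[0,0,0]],[85,[0,0,0],[0,0,0]],[85,[0,0,0],[0,0,0]],[85,[-8,0,0],[0,0,0]],[85,[-15,0,0],[0,0,0]],[85,[-20,0,0],[0,0,0]],[85,[-25,0,0],[0,0,0]],[85,[-15,0,0],[0,0,0]],[85,[0,0,0],[0,0,0]],[85,[0,0,0],[0,0,0]]]'
python3 - <<'E'
from h import *
to(655,-93,160,-22.4)
C=cam('wrist');im,d=manip.get_image('wrist');cv2.imwrite('pics/w7.png',im[...,::-1]);np.savez('w7.npz',im=im,d=d)
P=cloud('wrist',d,C)
m=(abs(P[...,2]-95)<6)&(np.hypot(P[...,0]-518,P[...,1]+6)<70)
r=cv2.minAreaRect(P[m][:,:2].astype(np.float32));print(r,np.median(P[m][:,2]))
m=(P[...,2]>113)&(np.hypot(P[...,0]-518,P[...,1]+6)<25);print('ball',m.sum(),P[m].mean(0),P[m].max(0),P[m].min(0))
m=(abs(P[...,2]-36)<5)&(np.hypot(P[...,0]-655,P[...,1]+93)<35);print('knob',m.sum(),cv2.minEnclosingCircle(P[m][:,:2].astype(np.float32)))
E
```

```text
clock: 18.85
tcp_pos: [518.3, -5.2, 155.5]
eef_rot: [0.695, 0.138, 0.692, -0.137]
ft_force: [-0.1, -0.1, 0.2]
grip_width: 85.1
t 18.85 tcp [518.3  -5.2 155.5] grip 85.1 F [-0.1 -0.1  0.2] q6 0.25
shift in present axes [ -4.  -29.  159.9] in final axes [ -4.5 -29.1 159.9] rot deg [-0.03  0.22 -0.14] jaw ang -22.4
((517.04248046875, -5.177909851074219), (90.19686889648438, 60.733577728271484), 67.7217788696289) 94.63566659991437
ball 9482 [522.97541118   6.14944053 238.84633896] [542.90508598  18.79633905 259.22574669] [501.01093342 -12.61698509 113.01645546]
knob 813 ((654.5399169921875, -93.11550903320312), 18.784536361694336)
```

View pics/w7.png

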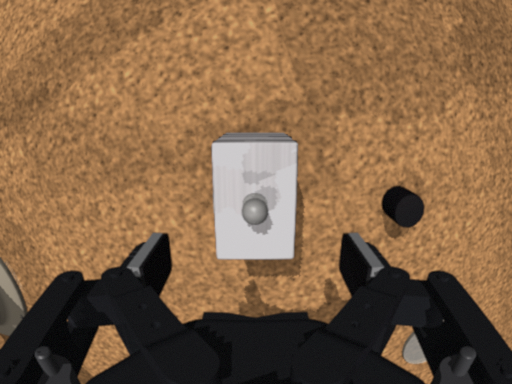

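Stacked: its centre measures (517.1,-5.2) with the lid at 95, and the picture shows three layers at (255,198) with the ball at (256,209). The knob is at (403,206) and measures (654.5,-93.1).

```bash
python3 -m pendant '[[85,[0,-4,18],[0,0,0]],[85,[0,-5,28],[0,0,0]],[85,[0,-6,32],[0,0,0]],[85,[0,-6,32],[0,0,0]],[85,[0,-5,28],[0,0,0]],[85,[0,-3,15],[0,0,0]],[85,[0,0,4],[0,0,0]],[85,[15,0,0],[0,0,0]],[85,[15,0,0],[0,0,0]],[85,[0,0,0],[0,0,0]],[85,[0,0,0],[0,0,0]]]'
python3 - <<'E'
from h import *
z=np.load('w7.npz');
to(654.5,-93.1,110,-22.4)
C=cam('wrist');im,d=manip.get_image('wrist');cv2.imwrite('pics/w8.png',im[...,::-1]);np.savez('w8.npz',im=im,d=d)
P=cloud('wrist',d,C)
m=(abs(P[...,2]-36)<5)&(np.hypot(P[...,0]-655,P[...,1]+93)<35);print('knob',m.sum(),cv2.minEnclosingCircle(P[m][:,:2].astype(np.float32)),np.median(P[m][:,2]))
E
```

```text
clock: 20.0
tcp_pos: [647.8, -91.7, 111.2]
eef_rot: [0.686, 0.138, 0.701, -0.136]
ft_force: [1.2, -0.4, -0.1]
grip_width: 84.9
t 20.0 tcp [647.8 -91.7 111.2] grip 84.9 F [ 1.2 -0.4 -0.1] q6 0.14
shift in present axes [1.  1.2 6.8] in final axes [1.2 1.2 6.8] rot deg [ 0.02 -1.18  0.03] jaw ang -22.4
knob 1724 ((655.0897827148438, -92.9025650024414), 18.59414291381836) 34.61063708276065
```

View pics/w8.png

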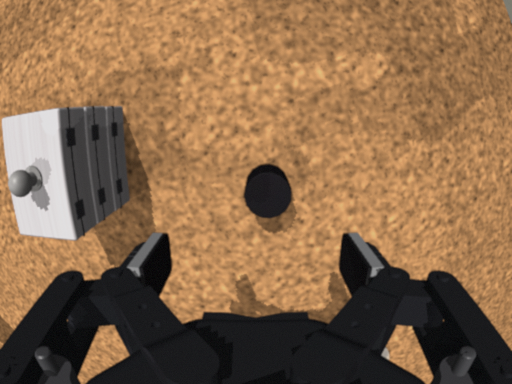

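The knob is at (268,190), standing alone and clear of both fingers. It measures (654.9,-93.0).

```bash
python3 -m pendant '[[85,[10,0.6,3.5],[0,-1.2,0]],[85,[18,0.6,3.5],[0,0,0]],[85,[20,0,0],[0,0,0]],[85,[18,0,0],[0,0,0]],[85,[8,0,0],[0,0,0]],[85,[0,0,0],[0,0,0]],[85,[0,0,0],[0,0,0]],[85,[0,0,0],[0,0,0]]]'
python3 - <<'E'
from h import *
to(654.9,-93,7,-22.4)
E
```

```text
clock: 20.85
tcp_pos: [657.9, -92.4, 43.1]
eef_rot: [0.698, 0.136, 0.689, -0.137]
ft_force: [0.8, -1.0, 0.6]
grip_width: 84.6
t 20.85 tcp [657.9 -92.4  43.1] grip 84.6 F [ 0.8 -1.   0.6] q6 0.15
shift in present axes [36.  -1.7 -3. ] in final axes [36.1 -1.7 -2.6] rot deg [ 0.12  0.71 -0.08] jaw ang -22.3
```

```bash
python3 -m pendant '[[85,[8,-1,-1.5],[0.1,0.7,-0.1]],[85,[10,-0.5,-1],[0,0,0]],[85,[8,0,0],[0,0,0]],[85,[4,0,0],[0,0,0]],[85,[2,0,0],[0,0,0]],[85,[0,0,0],[0,0,0]],[85,[0,0,0],[0,0,0]]]'
python3 - <<'E'
from h import *
to(654.9,-93,7,-22.4)
E
```

```text
clock: 21.55
tcp_pos: [655.8, -93.3, 9.6]
eef_rot: [0.694, 0.137, 0.693, -0.137]
ft_force: [-0.7, 0.5, 0.9]
grip_width: 85.0
t 21.55 tcp [655.8 -93.3   9.6] grip 85.0 F [-0.7  0.5  0.9] q6 0.15
shift in present axes [ 2.6 -0.  -0.9] in final axes [ 2.6 -0.  -0.9] rot deg [-0.    0.08  0.01] jaw ang -22.4
```

```bash
python3 -m pendant '[[85,[2.5,0,-0.8],[0,0,0]],[60,[0,0,0],[0,0,0]],[30,[0,0,0],[0,0,0]],[30,[0,0,0],[0,0,0]],[30,[0,0,0],[0,0,0]],[30,[0,0,0],[0,0,0]],[30,[0,0,0],[0,0,0]],[30,[0,0,0],[0,0,0]],[30,[0,0,0],[0,0,0]],[30,[0,0,0],[0,0,0]]]' 50
python3 - <<'E'
from h import *
to(654.9,-93,7,-22.4)
C=cam('wrist');im,d=manip.get_image('wrist');cv2.imwrite('pics/w9.png',im[...,::-1])
E
```

```text
clock: 22.55
tcp_pos: [655.7, -93.1, 8.1]
eef_rot: [0.695, 0.137, 0.692, -0.137]
ft_force: [0.1, -0.1, 0.4]
grip_width: 36.0
t 22.55 tcp [655.7 -93.1   8.1] grip 36.0 F [ 0.1 -0.1  0.4] q6 0.15
shift in present axes [ 1.1 -0.2 -0.8] in final axes [ 1.1 -0.2 -0.8] rot deg [ 0.01  0.2  -0.01] jaw ang -22.4
```

View pics/w9.png

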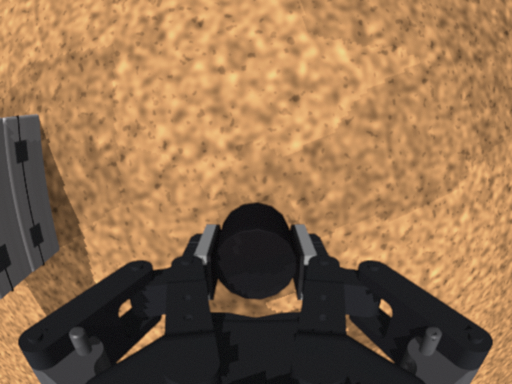

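The knob is held at (255,250), centred between the pads. I'll lift it straight up.

```bash
python3 -m pendant '[[30,[-10,0,0],[0,0,0]],[30,[-20,0,0],[0,0,0]],[30,[-28,0,0],[0,0,0]],[30,[-28,0,0],[0,0,0]],[30,[-28,0,0],[0,0,0]],[30,[-22,0,0],[0,0,0]],[30,[-8,0,0],[0,0,0]],[30,[0,0,0],[0,0,0]],[30,[0,0,0],[0,0,0]]]'
python3 - <<'E'
from h import *
to(517.4,-5.1,150,-22.4)
z=np.load('w7.npz');im=z['im'].astype(int)
print(im[209,256],im[209,240])
E
```

```text
clock: 23.5
tcp_pos: [654.1, -92.6, 159.8]
eef_rot: [0.694, 0.137, 0.693, -0.137]
ft_force: [0.4, 1.0, -1.5]
grip_width: 36.1
t 23.5 tcp [654.1 -92.6 159.8] grip 36.1 F [ 0.4  1.  -1.5] q6 0.15
shift in present axes [   9.5   28.8 -159.7] in final axes [   9.8   28.8 -159.7] rot deg [0.01 0.1  0.  ] jaw ang -22.4
[172 168 166] [197 192 193]
```

```bash
python3 - <<'E'
from h import *
for n in['scene','top']:
    im,d=manip.get_image(n);np.savez(n+'1.npz',im=im,d=d);C=cam(n)
    c,Rm,t=C;p=Rm@np.array([517.4,-5.1,110])+t;u,v=int(c['fx']*p[0]/p[2]+c['cx']),int(c['fy']*p[1]/p[2]+c['cy']);print(n,u,v)
    cv2.imwrite(f'pics/{n}1.png',cv2.resize(im[v-40:v+40,u-40:u+40,::-1],None,fx=7,fy=7,interpolation=cv2.INTER_NEAREST))
z=np.load('w7.npz')
cv2.imwrite('pics/w7z.png',cv2.resize(z['im'][170:250,216:296,::-1],None,fx=7,fy=7,interpolation=cv2.INTER_NEAREST))
E
```

```text
scene 235 171
top 254 203
```

View pics/scene1.png

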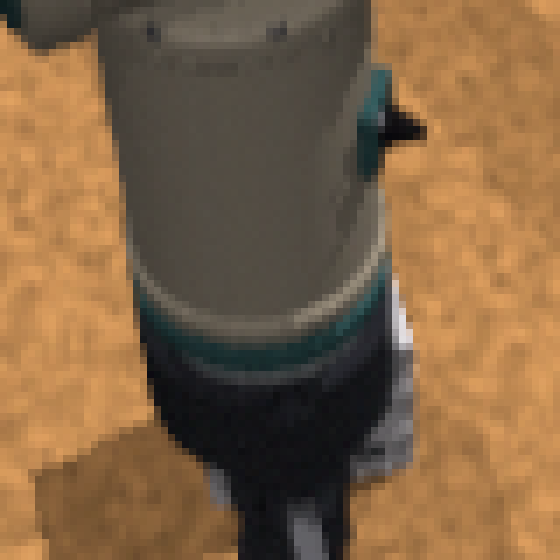

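View pics/top1.png

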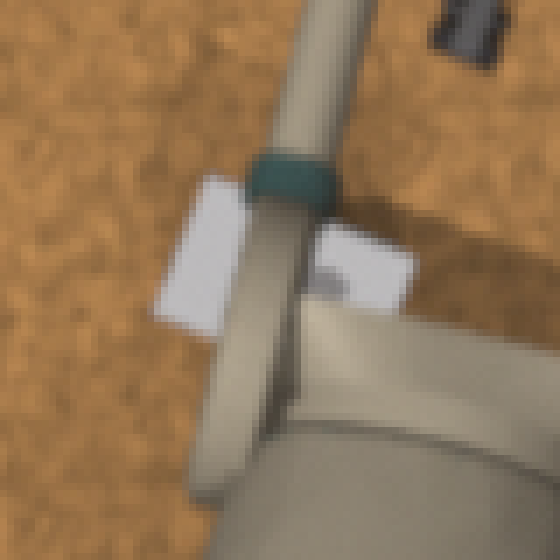

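View pics/w7z.png

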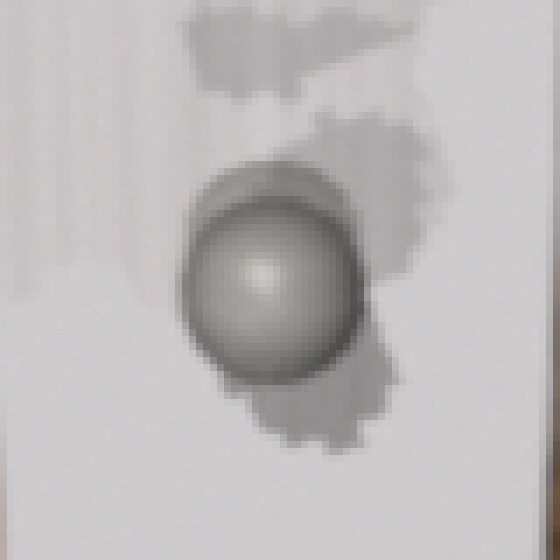

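The arm blocks both fixed views. The wrist close-up shows the ball centred at about pixel (254.9,211.4), so I'll cast that ray to ball height.

```bash
python3 - <<'E'
from h import *
o=manip.get_obs();M=R(o['eef_rot']);c,Rm,t=cam('wrist');cp=M.T@(-Rm.T@t-o['tcp_pos']);Rc=Rm@M
M2=R(np.array([0.695,0.138,0.692,-0.137])/np.linalg.norm([0.695,0.138,0.692,-0.137]));t2=np.array([518.3,-5.2,155.5])
Rm2=Rc@M2.T;c2=t2+M2@cp;C=(c,Rm2,-Rm2@c2)
print('ball',plane('wrist',np.array([254.9]),np.array([211.4]),110,C), 'cam in tool',cp.round(1))
to(517.4,-5.1,150,-22.4)
E
```

```text
ball [[517.6785427   -5.06076967 110.        ]] cam in tool [-141.2   67.    -0.7]
t 23.6 tcp [653.8 -92.6 159. ] grip 36.3 F [ 0.9 -0.5 -0.8] q6 0.15
shift in present axes [   8.9   28.9 -159.4] in final axes [   9.    28.9 -159.4] rot deg [0.   0.02 0.01] jaw ang -22.4
```

```bash
python3 -m pendant '[[30,[0,3,-15],[0,0,0]],[30,[0,5,-28],[0,0,0]],[30,[0,6,-32],[0,0,0]],[30,[0,6,-32],[0,0,0]],[30,[0,5,-28],[0,0,0]],[30,[0,3,-13],[0,0,0]],[30,[0,1,-4],[0,0,0]],[30,[0,0,0],[0,0,0]],[30,[0,0,0],[0,0,0]],[30,[0,0,0],[0,0,0]]]'
python3 - <<'E'
from h import *
to(517.9,-5.1,135,-22.4)
E
```

```text
clock: 24.6
tcp_pos: [518.4, -6.5, 148.3]
eef_rot: [0.688, 0.137, 0.699, -0.139]
ft_force: [0.2, -0.6, -0.6]
grip_width: 36.2
t 24.6 tcp [518.4  -6.5 148.3] grip 36.2 F [ 0.2 -0.6 -0.6] q6 0.25
shift in present axes [13.3  1.2 -0.8] in final axes [13.3  1.1 -1. ] rot deg [-0.11 -0.81  0.25] jaw ang -22.5
```

```bash
python3 -m pendant '[[30,[3,0.6,-0.5],[-0.1,-0.8,0.2]],[30,[3,0.5,-0.4],[0,0,0]],[30,[3,0,0],[0,0,0]],[30,[0,0,0],[0,0,0]],[30,[0,0,0],[0,0,0]],[30,[0,0,0],[0,0,0]]]'
python3 - <<'E'
from h import *
to(517.9,-5.1,120,-22.4)
C=cam('wrist');im,d=manip.get_image('wrist');cv2.imwrite('pics/w10.png',im[...,::-1])
im,d=manip.get_image('scene');cv2.imwrite('pics/s2.png',cv2.resize(im[120:220,180:290,::-1],None,fx=6,fy=6,interpolation=cv2.INTER_NEAREST))
E
```

```text
clock: 25.2
tcp_pos: [520.0, -6.5, 138.0]
eef_rot: [0.694, 0.138, 0.693, -0.138]
ft_force: [0.2, -0.0, -0.2]
grip_width: 35.9
t 25.2 tcp [520.   -6.5 138. ] grip 35.9 F [ 0.2 -0.  -0.2] q6 0.25
shift in present axes [18.   0.5 -2.5] in final axes [18.   0.5 -2.5] rot deg [-0.09  0.1   0.05] jaw ang -22.5
```

View pics/w10.png

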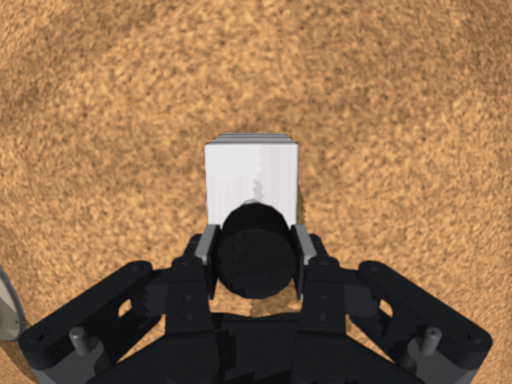

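View pics/s2.png

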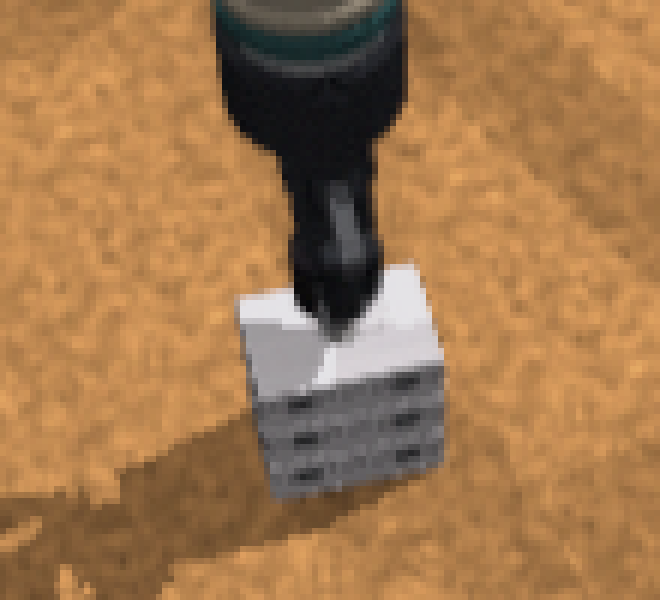

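The knob hangs just above the lid at (255,250) in the wrist view, and the three-case column looks square in the scene view. I'll correct the remaining ~2.5 mm and then lower.

```bash
python3 -m pendant '[[30,[0,0.3,-1.3],[-0.1,0.1,0]],[30,[0,0.2,-1.1],[0,0,0]],[30,[2,0,0],[0,0,0]],[30,[2,0,0],[0,0,0]],[30,[0,0,0],[0,0,0]],[30,[0,0,0],[0,0,0]],[30,[0,0,0],[0,0,0]]]'
python3 - <<'E'
from h import *
to(517.9,-5.1,120,-22.4)
E
```

```text
clock: 26.0
tcp_pos: [518.0, -4.9, 134.0]
eef_rot: [0.694, 0.137, 0.694, -0.137]
ft_force: [0.2, 0.3, -0.2]
grip_width: 36.1
t 26.0 tcp [518.   -4.9 134. ] grip 36.1 F [ 0.2  0.3 -0.2] q6 0.25
shift in present axes [14.  -0.2  0. ] in final axes [14.  -0.2  0. ] rot deg [0.03 0.04 0.03] jaw ang -22.4
```

```bash
python3 -m pendant '[[30,[2,-0.1,0],[0,0,0]],[30,[3,0,0],[0,0,0]],[30,[3,0,0],[0,0,0]],[30,[2,0,0],[0,0,0]],[30,[0,0,0],[0,0,0]],[30,[0,0,0],[0,0,0]],[30,[0,0,0],[0,0,0]]]'
python3 - <<'E'
from h import *
to(517.9,-5.1,104,-22.4)
E
```

```text
clock: 26.7
tcp_pos: [517.8, -5.0, 122.8]
eef_rot: [0.694, 0.137, 0.694, -0.137]
ft_force: [-0.1, -0.3, -1.2]
grip_width: 36.2
t 26.7 tcp [517.8  -5.  122.8] grip 36.2 F [-0.1 -0.3 -1.2] q6 0.25
shift in present axes [18.8 -0.   0.1] in final axes [18.8 -0.   0.1] rot deg [0.02 0.01 0.04] jaw ang -22.4
```

```bash
for i in 1; do python3 -m pendant '[[30,[1.5,0,0],[0,0,0]],[30,[1.5,0,0],[0,0,0]],[30,[1,0,0],[0,0,0]],[30,[1,0,0],[0,0,0]]]'; done
python3 - <<'E'
from h import *
to(517.9,-5.1,104,-22.4)
E
```

```text
clock: 27.1
tcp_pos: [518.2, -5.1, 117.8]
eef_rot: [0.694, 0.137, 0.693, -0.137]
ft_force: [0.3, -0.0, -1.4]
grip_width: 36.2
t 27.1 tcp [518.2  -5.1 117.8] grip 36.2 F [ 0.3 -0.  -1.4] q6 0.25
shift in present axes [13.8 -0.1 -0.2] in final axes [13.8 -0.1 -0.2] rot deg [0.02 0.06 0.03] jaw ang -22.4
```

```bash
python3 -m pendant '[[30,[1,0,0],[0,0,0]],[30,[1,0,0],[0,0,0]]]'
python3 - <<'E'
from h import *
to(517.9,-5.1,104,-22.4)
E
```

```text
clock: 27.3
tcp_pos: [518.5, -5.2, 116.4]
eef_rot: [0.694, 0.137, 0.693, -0.137]
ft_force: [-0.2, -0.3, 4.8]
grip_width: 36.0
t 27.3 tcp [518.5  -5.2 116.4] grip 36.0 F [-0.2 -0.3  4.8] q6 0.25
shift in present axes [12.4 -0.1 -0.6] in final axes [12.4 -0.1 -0.6] rot deg [0.02 0.11 0.02] jaw ang -22.4
```

The jaws met the ball near TCP 117, close to the predicted 118. I'll press on in small steps.

```bash
python3 -m pendant '[[30,[1.2,0,-0.3],[0,0,0]],[30,[1.2,0,0],[0,0,0]],[30,[1.2,0,0],[0,0,0]]]'
python3 - <<'E'
from h import *
to(517.9,-5.1,104,-22.4)
E
```

```text
clock: 27.6
tcp_pos: [518.6, -5.2, 115.0]
eef_rot: [0.695, 0.137, 0.692, -0.137]
ft_force: [-1.7, 0.4, 6.9]
grip_width: 36.1
t 27.6 tcp [518.6  -5.2 115. ] grip 36.1 F [-1.7  0.4  6.9] q6 0.25
shift in present axes [11.  -0.2 -0.7] in final axes [11.  -0.2 -0.7] rot deg [0.04 0.22 0.01] jaw ang -22.4
```

```bash
python3 -m pendant '[[30,[1.2,0,0],[0,0,0]],[30,[1.2,0,0],[0,0,0]],[30,[1.2,0,0],[0,0,0]]]'
python3 - <<'E'
from h import *
to(517.9,-5.1,104,-22.4)
E
```

```text
clock: 27.9
tcp_pos: [518.6, -5.2, 114.3]
eef_rot: [0.696, 0.137, 0.692, -0.137]
ft_force: [-2.6, 0.2, 7.2]
grip_width: 35.8
t 27.9 tcp [518.6  -5.2 114.3] grip 35.8 F [-2.6  0.2  7.2] q6 0.25
shift in present axes [10.3 -0.2 -0.8] in final axes [10.3 -0.2 -0.7] rot deg [ 0.04  0.32 -0.01] jaw ang -22.4
```

```bash
python3 -m pendant '[[30,[1.8,0,-0.5],[0,0.3,0]],[30,[2,0,-0.2],[0,0,0]]]'
python3 - <<'E'
from h import *
to(517.9,-5.1,104,-22.4)
E
```

```text
clock: 28.1
tcp_pos: [518.5, -5.2, 112.6]
eef_rot: [0.695, 0.137, 0.693, -0.137]
ft_force: [-1.9, -0.0, 5.9]
grip_width: 36.4
t 28.1 tcp [518.5  -5.2 112.6] grip 36.4 F [-1.9 -0.   5.9] q6 0.25
shift in present axes [ 8.6 -0.2 -0.6] in final axes [ 8.6 -0.2 -0.6] rot deg [ 0.07  0.16 -0.02] jaw ang -22.3
```

```bash
python3 -m pendant '[[30,[2,0,-0.3],[0,0.2,0]],[30,[2,0,-0.3],[0,0,0]]]'
python3 - <<'E'
from h import *
to(517.9,-5.1,104,-22.4)
E
```

```text
clock: 28.3
tcp_pos: [518.2, -5.1, 109.3]
eef_rot: [0.694, 0.137, 0.694, -0.137]
ft_force: [-0.3, -0.5, -2.3]
grip_width: 36.1
t 28.3 tcp [518.2  -5.1 109.3] grip 36.1 F [-0.3 -0.5 -2.3] q6 0.25
shift in present axes [ 5.3 -0.1 -0.3] in final axes [ 5.3 -0.1 -0.2] rot deg [ 0.07  0.03 -0.02] jaw ang -22.3
```

The force peaked and then went to -2.3 N, so the jaws are past the ball's middle and pulling the knob down. I'll continue to the stop.

```bash
python3 -m pendant '[[30,[1.5,0,0],[0,0,0]],[30,[1.5,0,0],[0,0,0]]]'
python3 - <<'E'
from h import *
to(517.9,-5.1,104,-22.4)
E
```

```text
clock: 28.5
tcp_pos: [517.5, -4.9, 105.0]
eef_rot: [0.693, 0.137, 0.694, -0.137]
ft_force: [0.3, 0.9, -1.9]
grip_width: 35.9
t 28.5 tcp [517.5  -4.9 105. ] grip 35.9 F [ 0.3  0.9 -1.9] q6 0.25
shift in present axes [ 1.  -0.   0.4] in final axes [ 1.  -0.   0.4] rot deg [ 0.07 -0.06 -0.01] jaw ang -22.3
```

```bash
python3 -m pendant '[[30,[1,0,0],[0,0,0]]]'
python3 - <<'E'
from h import *
to(517.9,-5.1,104,-22.4)
E
```

```text
clock: 28.6
tcp_pos: [517.2, -4.9, 103.3]
eef_rot: [0.693, 0.137, 0.694, -0.137]
ft_force: [-0.6, -1.2, 0.9]
grip_width: 35.9
t 28.6 tcp [517.2  -4.9 103.3] grip 35.9 F [-0.6 -1.2  0.9] q6 0.25
shift in present axes [-0.7  0.1  0.8] in final axes [-0.7  0.1  0.8] rot deg [ 0.07 -0.11  0.01] jaw ang -22.3
```

```bash
python3 -m pendant '[[30,[1,0,0.3],[0,0,0]],[30,[1.5,0,0],[0,0,0]]]'
python3 - <<'E'
from h import *
to(517.9,-5.1,104,-22.4)
E
```

```text
clock: 28.8
tcp_pos: [517.3, -5.2, 103.0]
eef_rot: [0.693, 0.137, 0.695, -0.137]
ft_force: [-3.8, 0.2, 15.3]
grip_width: 36.1
t 28.8 tcp [517.3  -5.2 103. ] grip 36.1 F [-3.8  0.2 15.3] q6 0.25
shift in present axes [-1.   0.3  0.5] in final axes [-1.   0.3  0.5] rot deg [ 0.05 -0.13  0.03] jaw ang -22.3
```

```bash
python3 -m pendant '[[30,[2,0,0],[0,0,0]],[30,[2,0,0],[0,0,0]]]'
python3 - <<'E'
from h import *
to(517.9,-5.1,104,-22.4)
E
```

```text
clock: 29.0
tcp_pos: [517.3, -5.2, 103.0]
eef_rot: [0.693, 0.137, 0.694, -0.137]
ft_force: [-3.9, 0.2, 13.7]
grip_width: 36.0
t 29.0 tcp [517.3  -5.2 103. ] grip 36.0 F [-3.9  0.2 13.7] q6 0.25
shift in present axes [-1.   0.3  0.5] in final axes [-1.   0.3  0.5] rot deg [ 0.04 -0.07  0.02] jaw ang -22.4
```

```bash
python3 - <<'E'
from h import *
C=cam('wrist');im,d=manip.get_image('wrist');cv2.imwrite('pics/w11.png',im[...,::-1]);P=cloud('wrist',d,C)
m=(np.hypot(P[...,0]-517.5,P[...,1]+5)<14)&(P[...,2]<150)&(im.max(-1)<80);print('knob top z',m.sum(),np.percentile(P[m][:,2],[10,50,90]))
v,u=np.nonzero(m);q=P[245:260,245:265,2];print(np.median(q),np.median(P[260:275,245:265,2]))
m=(abs(P[...,2]-95)<4)&(np.hypot(P[...,0]-518,P[...,1]+6)<60);print('lid z',np.median(P[m][:,2]));Q=P[m][:,:2]-[517.6,-5.2]
a=np.radians(67.5);l=np.array([np.cos(a),np.sin(a)]);s=np.array([np.sin(a),-np.cos(a)]);print(np.percentile(Q@l,99.5),np.percentile(Q@s,[.5,99.5]))
im,d=manip.get_image('scene');cv2.imwrite('pics/s3.png',cv2.resize(im[120:220,180:290,::-1],None,fx=6,fy=6,interpolation=cv2.INTER_NEAREST))
o=manip.get_obs();print(o['ft_force'],o['tcp_pos'],o['clock'])
E
```

```text
knob top z 2721 [129.91234114 130.63331582 131.35694948]
130.6113233015605 130.64003156332922
lid z 94.58982315490715
44.77942643759512 [-31.24828889  28.21766089]
[-4.14883101 -0.86217027 13.66242526] [517.28632181  -5.18433448 102.97252131] 29.1
```

View pics/w11.png

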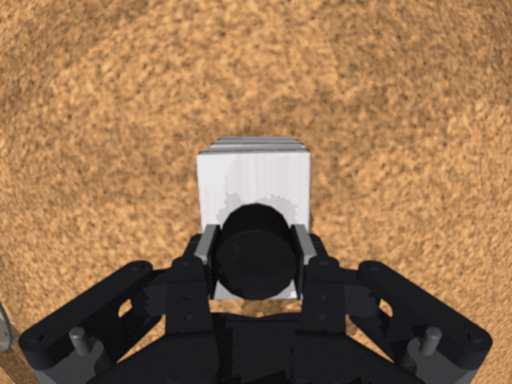

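View pics/s3.png

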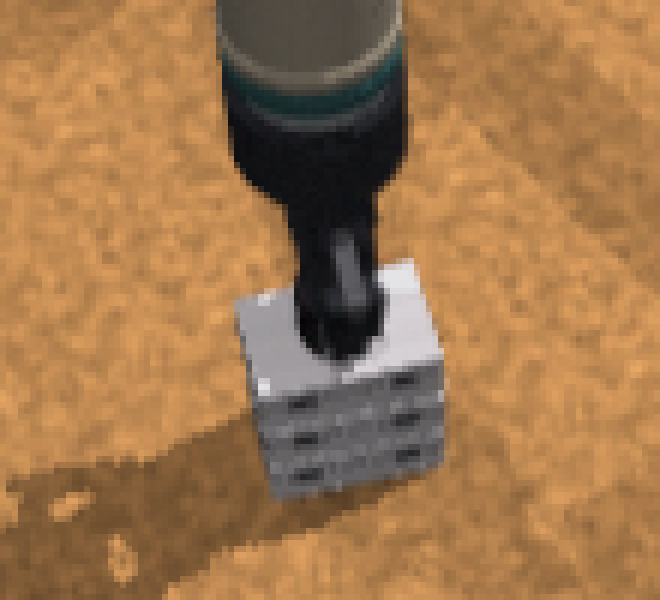

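The knob's top is 36.0 mm above the lid, which is the knob's own height, so the rim is home. The column is square, the fingertips are clear of the lid, and the push is steady at 13.7 N, so I'm handing in.

```bash
python3 -c "
from plant import manip
print(manip.job_done());o=manip.get_obs();print(o['clock'],o['ft_force'],o['tcp_pos'],o['grip_width'])"
```

```text
the job is handed in; nothing more can be done
None
the job is handed in; nothing more can be done
```

The column is built and I handed the job in at 29.1 s. The plain case is on the bottom case, the stud case is on top of that, and the knob is snapped home with the gripper still pressing it. Hand-in reports no verdict, so these are my own last checks:

- **Cases:** after release, each measured within about 1 mm and under 1° of the case below it.
- **Knob:** the push peaked at about 7 N, then dropped below zero as the jaws passed the ball. The knob then came to a rigid stop. Its top is 36.0 mm above the lid, its own height, so the rim sits on the lid.
- **Final press:** the wrist force was steady at about 13.7 N down, with about 4 N sideways. In the pictures the fingers touch only the knob.

**Disagreements:**
- The tool stopped about 1 mm lower than I expected, either from a small slip of the knob in the grip or from calibration. The camera heights still show the knob home.
- One rough check at the end put the lid edges about 1.5 mm off to one side. The finger blocked part of that view, and this is well within 8 mm.

I never moved the arm near the mug, coaster, brush or headshell, but I did not re-measure their positions at the end.

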